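# Set the lamp boom to its mark and fold the cam lever shut

## Robot

A 6-joint arm with a two-finger parallel gripper is mounted at the origin on the work surface. World frame = base frame: x ahead of the robot, y to its left, z up, the work surface at z = 0. Lengths are in m, angles in rad, forces in N, time in s.
With the tool pointing down it reaches from about 0.3 to 0.875 m from the base axis. Payload 4.2 kg.
Tool frame: the origin (TCP) lies between the finger pads; the fingertips stand 22 mm ahead of it and the grasp point (between the pads) lies 3 mm ahead of it; z points along the fingers, y is the line along which they close (so a half turn about z gives the same grasp; the last joint's range is limited). The gripper opens to 85 mm and grips with 20 to 120 N. Pads are 22 mm wide; open, the fingers measure 114 mm over their backs; the gripper's body (76 mm by 85 mm) begins 54 mm behind the grasp point. The pads swing forward as they close: fully open they stand 13 mm farther back than shut.
Start: joints at [-1.163, 0.32, 1.565, -0, 1.257, -0.02], TCP at [0.239, -0.523, 0.253] pointing down, gripper open.
Joint ranges: [-3.11, 3.11], [-0.84, 2.01], [0.21, 2.61], [-1.34, 4.49], [0.05, 2.63], [-2.56, 2.56]. Speed limits (rad/s): [2.57, 2.57, 3.14, 3.14, 3.14, 3.14].

## Interface

Orientations are given as a unit quaternion [w, x, y, z].
In Python, from workcell import bot, eyes, close_job gives the robot as it stands. The module is installed in compiled form; this text tells all that it offers.
- The arm moves only by the shell command python3 -m pendant 'ROWS' [FORCE]. ROWS is JSON, a list that holds one entry, the list of rows, each a list of 7 numbers: the turn, a rotation vector about the tool's x, y, z in degrees, then the shift along the tool's x, y, z in cm, then the finger opening in cm, from 0 to 8.54. In form: [[[wx, wy, wz, x, y, z, jaw], ...]]. A call has 1 to 8 rows; each row shifts and turns the commanded pose from where the row before left it, along the tool's axes as they then stand; what a row does not reach is not made up. A row lasts 1/12 s, in which the tool goes at most 41.7 mm and 7.16 degrees, less where a joint would pass 70% of its speed; a pose out of reach is approached as far as the arm can. A call with a gripper value outside its range is refused whole. The fingers move at their own pace and stop on an object; FORCE is the grip in N (left out, the last holds). Time passes only in rows, so rows that do not move let the fingers close. It gives the time, the measured TCP pose, the force, the opening and the grip force at its end, in the units of the state.
- bot.read_state(): the state, without advancing time (a new reading comes with each control period).
- eyes.get_image(name): name is "scene" or "side" or "wrist"; returns (picture, depth): 400x640x3 uint8, red, green, blue; 400x640 float32, m along the optical axis (not along the pixel's ray), 0 where there is no reading.
- eyes.camera_params(name): a dict with "vfov" (degrees; the focal length in pixels is half the picture's height over the tangent of half this angle, whatever the lens; pixels are square), "cx", "cy" (the principal point, pixels), "T" (4x4, takes a point from camera to world coordinates); the wrist camera has in their place "tool_from_camera" (4x4, takes a point from camera to tool coordinates, whose origin is the TCP and whose axes are the flange's). Camera axes: x right, y up, looking along -z (the intrinsics and any distortion apply to the point x, -y, -z); pixel columns grow to the right and rows downward; lengths in m; the calibration is good to about 2 mm. A picture is of the moment at which its call begins: read the wrist's pose just before it. camera_params takes no time and is no camera call.
- close_job(): hands the job in; it is judged then, once.
The state is a dict: "time": time; "joints": joint angles; "dq": joint speeds; "joint_torque": joint torques, N m; "tool_pos": TCP position; "tool_rot": TCP orientation; "wrist_force": force on the tool from outside, world axes, zero at the start; "wrist_torque": the same for the moment, N m; "gripper_width": opening from 0.0 (shut) to 1.0 (fully open); "gripper_force": force on a finger pad.
Only numpy, scipy, OpenCV 4.12 (cv2) and the standard library are available. Lean on these libraries where they do the work, as an engineer would, in place of code of your own. Each camera call takes 0.05 s, during which the arm holds its last target. There are 200 camera calls.

## Task

Set the bench lamp's boom to its working length: draw the sliding steel tube out (the white rest on it is there for a finger to pull against) until its red band has just come clear of the black collar. Keep holding the tube there (it slides back by itself) and, with the same hand, squeeze the orange cam lever shut flat along the tube. Finish while still holding tube and lever squeezed together, with the band still at the collar, and leave the other things on the bench where they are.

Things in the scene. Friction and masses are not known exactly. Their poses are not given: they have to be found in the camera images.
- collar (a point): Black clamp collar, 39 mm across, 42 mm long, fixed at the upper end of the lamp stand's outer tube. Origin: centre of its mouth, on the tube's axis, about 190 mm above the bench. y: along the tube, outwards, 18 deg uphill; x: level, square to the tube, to the lever's side; z: up, square to the tube. The fixed stand (round base, column) lies behind it (-y). Two ears with the lever's pin reach x = 29, y = 3, z = +-14 mm.
- tube: Sliding steel tube, 22 mm across, axes as the collar's. Origin: on its axis at the collar-side edge of the red band (y = 0 to 5 mm). At the mark this origin meets the collar's origin; before that the band is hidden in the collar. Bare from collar to finger rest. A lamp hangs below its end (y = 126 to 210 mm, at most 16 mm above the axis). Black rings every 10 mm are only a scale.
- rest (a point): White printed finger rest on the tube: this point is on the tube's axis in the plane of its face towards the collar, 88 mm outside the collar's mouth at the mark. From here a paddle 8 mm thick, 24 mm high (z = +-12 mm) reaches from x = -12 to -52 mm, away from the lever's side; its clip round the tube is 31 mm across, 18 mm long.
- boom (a joint): How far the sliding tube is drawn out (m): 0 fully in (the start), 0.040 with the red band just clear of the collar (the mark), 0.085 at the outer stop. Unlocked it slides back in by itself; about 1 to 2 N along the tube draws or holds it. The closing cam also tugs it inwards (up to about 10 N), some mm if it is not held.
- lever: Orange cam lever. Origin on its hinge pin, at x = 21.6, y = -8 mm in the collar's frame, parallel to the collar's z. Blade 5 mm thick, 16 mm high (z = +-8 mm), reaching 88 mm from the pin along its own y. Shut, it lies along the tube: outer face 20 mm from the tube's axis, tip 80 mm outside the collar's mouth; tube and lever together then measure 31 mm across.
- cam (a joint): Opening angle of the cam lever (rad): 0 shut flat along the tube, up to 0.5 swung outwards to the collar's +x. Starts at 0.31 to 0.40, where its tip stands 47 to 55 mm from the tube's axis. It stays where it is left (about 0.1 N m of friction); below about 0.3 the cam bites on the tube, and shut it holds the tube lightly.
- lever_tip (a point): Middle of the lever's outer face at its tip, 88 mm from the pin.
- motor: gear motor (steel barrel 42 mm across, about 160 mm long with its shaft) in a white printed bracket 74 mm high, loose on the bench below the lamp; leave it alone
- brick: black power adapter, 150 x 62 x 34 mm, loose on the bench; leave it alone
- spool: shiny spool of solder wire, 54 mm across and 42 mm tall, loose on the bench; leave it alone
- jar: amber jar of screws with a steel cap, 60 mm across and 75 mm tall, loose; leave it alone
- driver: screwdriver with a yellow handle, loose on the bench; leave it alone
- tape: flat blue roll of tape, 90 mm across and 24 mm high, loose; leave it alone

How it is judged:
By the outcome, as a careful person would: the job done as asked, in the order asked, and still so for the second after the job is handed in, while the arm keeps its last pose, push and grip.
It also fails if it takes over 32 s, if anything falls off the work surface, if the arm or the gripper's body presses on something with over 40 N, if the wrist force passes 120 N, or if a joint passes its speed limit or range.

## Working session

There is one attempt and no reset: what is moved stays moved. The work goes in short steps, Python scripts to look and compute and a shell command to move; the robot and the scene stay as the last step left them, time stands still between calls to the robot, and variables do not carry over. Pictures are saved under pics/ and viewed, at most 10 in all, crops included, and the job is handed in when it is done.

```bash
mkdir -p pics
cat > h.py <<'E'
import numpy as np, cv2, json
from workcell import bot, eyes
from scipy.spatial.transform import Rotation as R
def q2R(q): return R.from_quat([q[1],q[2],q[3],q[0]]).as_matrix()
def cam(n):
    s=bot.read_state(); p=eyes.camera_params(n); im,d=eyes.get_image(n)
    f=200/np.tan(np.radians(p['vfov'])/2)
    if n=='wrist':
        T=np.eye(4);T[:3,:3]=q2R(s['tool_rot']);T[:3,3]=s['tool_pos'];T=T@np.array(p['tool_from_camera'])
    else: T=np.array(p['T'])
    return im,d,f,p,T
def pts(d,f,p,T):
    v,u=np.mgrid[0:400,0:640]
    P=np.stack([(u-p['cx'])/f*d,-(v-p['cy'])/f*d,-d],-1)
    return P@T[:3,:3].T+T[:3,3]
E
python3 - <<'E'
from h import *
for n in ['scene','side','wrist']:
    im,d,f,p,T=cam(n); np.savez(f'{n}.npz',im=im,d=d,f=f,T=T)
    cv2.imwrite(f'pics/{n}0.png',im[...,::-1]); print(n,{k:v for k,v in p.items() if k not in('T','tool_from_camera')},f); print(T.round(3))
print(bot.read_state())
E
```

```text
scene {'vfov': 52.636497928018265, 'cx': 320.14670498804134, 'cy': 198.70038764194274} 404.34497010740074
[[ 0.793 -0.396  0.463  1.165]
 [ 0.609  0.512 -0.606 -0.839]
 [ 0.003  0.762  0.647  0.986]
 [ 0.     0.     0.     1.   ]]
side {'vfov': 50.66573031073111, 'cx': 329.02895214739584, 'cy': 201.31927134596577} 422.4758877151258
[[-0.907  0.217 -0.36   0.167]
 [-0.42  -0.48   0.77   0.801]
 [-0.005  0.85   0.527  0.723]
 [ 0.     0.     0.     1.   ]]
wrist {'vfov': 62.66841146448076, 'cx': 318.3867817876487, 'cy': 197.1462049148334} 328.5002584070945
[[ 0.417  0.87   0.263  0.306]
 [-0.909  0.4    0.118 -0.492]
 [-0.003 -0.288  0.958  0.373]
 [ 0.     0.     0.     1.   ]]
{'time': 0.15, 'joints': array([-1.16297806e+00,  3.20165557e-01,  1.56540546e+00, -8.25189828e-07,
        1.25739395e+00, -2.00181857e-02]), 'dq': array([ 0.00038849, -0.00175221, -0.00303279,  0.00193196, -0.00091521,
       -0.00019125]), 'joint_torque': array([ 2.86626955e-04, -4.15841424e+01, -2.34346926e+01, -4.55961276e-05,
        5.96662547e-03, -7.13729705e-06]), 'tool_pos': array([ 0.23842988, -0.52287487,  0.25266101]), 'tool_rot': array([-6.73222864e-04,  9.77206359e-01,  2.12290510e-01, -1.32598782e-04]), 'wrist_force': array([ 0.16224161, -0.91818779, -0.79897792]), 'wrist_torque': array([ 0.02870799, -0.02607645, -0.00748549]), 'gripper_force': 0.0, 'gripper_width': 1.0002606918835582}
```

View pics/scene0.png

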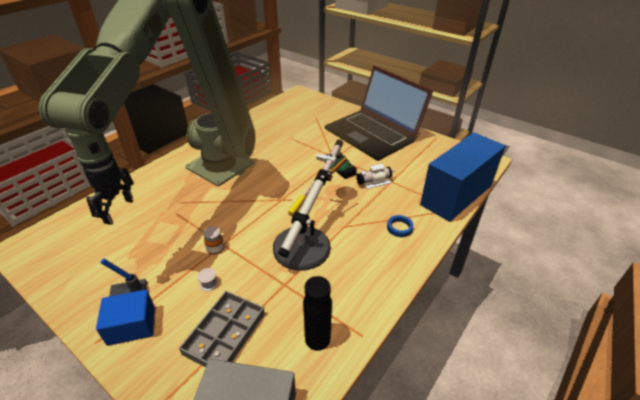

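View pics/side0.png

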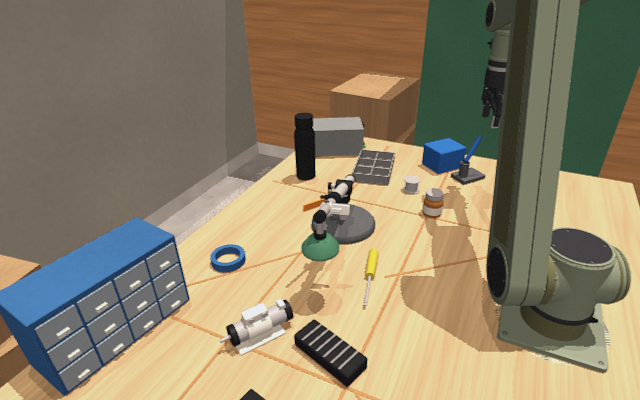

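The scene view shows the lamp stand at (300,248), its boom running up to about (338,145). The side view shows the collar near (345,190), the lever at (315,205), the lamp at (320,243). I'll enlarge both.

Run:
```python
from h import *
a=np.load('scene.npz')['im'][125:275,260:410];b=np.load('side.npz')['im'][160:260,290:390]
o=np.hstack([cv2.resize(x,(400,400),interpolation=cv2.INTER_CUBIC) for x in (a,b)])
cv2.imwrite('pics/crop0.png',o[...,::-1])
for n in ['scene','side']:
    z=np.load(n+'.npz');p=eyes.camera_params(n);P=pts(z['d'],z['f'],p,z['T'])
    np.save(n+'P.npy',P)
    h=cv2.cvtColor(z['im'],cv2.COLOR_RGB2HSV)
    m=(h[...,0]<13)&(h[...,1]>190)&(h[...,2]>110)&(P[...,2]>.12)&(P[...,2]<.35)
    print(n,m.sum()); v,u=np.nonzero(m)
    for i in range(0,len(v),max(1,len(v)//25)): print(u[i],v[i],P[v[i],u[i]].round(3),z['im'][v[i],u[i]])
```

```text
scene 5
343 161 [0.555 0.084 0.213] [117  58  18]
340 164 [0.55  0.074 0.205] [121  58  17]
339 165 [0.551 0.068 0.205] [120  58  17]
338 166 [0.548 0.066 0.2  ] [115  54  13]
337 167 [0.548 0.06  0.199] [113  56  16]
side 47
323 198 [0.546 0.022 0.196] [137  68  23]
321 200 [0.543 0.039 0.201] [140  69  25]
322 200 [0.543 0.034 0.198] [152  74  19]
323 200 [0.542 0.032 0.197] [149  79  34]
318 201 [0.547 0.048 0.203] [136  64  16]
320 201 [0.545 0.042 0.2  ] [161  81  26]
315 202 [0.55  0.058 0.205] [137  66  22]
316 202 [0.547 0.058 0.205] [151  74  22]
318 202 [0.547 0.048 0.199] [161  84  30]
319 202 [0.545 0.046 0.199] [161  83  28]
320 202 [0.545 0.041 0.196] [162  85  31]
312 203 [0.549 0.074 0.211] [155  76  22]
313 203 [0.548 0.072 0.21 ] [151  76  25]
314 203 [0.548 0.067 0.208] [161  83  32]
316 203 [0.546 0.06  0.204] [163  84  28]
309 204 [0.551 0.086 0.215] [156  78  27]
310 204 [0.551 0.081 0.212] [138  68  21]
311 204 [0.549 0.08  0.212] [148  74  27]
312 204 [0.55  0.074 0.208] [163  83  29]
313 204 [0.548 0.072 0.208] [163  86  32]
314 204 [0.547 0.068 0.206] [162  
[... 399 characters left out ...]
5 0.052 0.194] [153  74  20]
304 206 [0.555 0.102 0.218] [172  86  25]
306 206 [0.552 0.098 0.216] [161  84  30]
307 206 [0.552 0.093 0.213] [164  86  31]
308 206 [0.551 0.09  0.212] [164  86  33]
310 206 [0.549 0.084 0.209] [163  85  31]
315 206 [0.547 0.063 0.197] [156  79  27]
316 206 [0.544 0.064 0.198] [159  87  36]
304 207 [0.554 0.104 0.216] [175  89  30]
307 207 [0.55  0.097 0.213] [163  87  33]
311 207 [0.549 0.08  0.204] [157  79  24]
305 208 [0.552 0.102 0.213] [168  88  31]
306 208 [0.552 0.098 0.211] [160  83  29]
309 208 [0.551 0.086 0.204] [159  80  24]
304 209 [0.555 0.103 0.21 ] [170  85  28]
305 209 [0.552 0.103 0.211] [163  83  27]
305 210 [0.552 0.103 0.209] [161  88  38]
```

View pics/crop0.png

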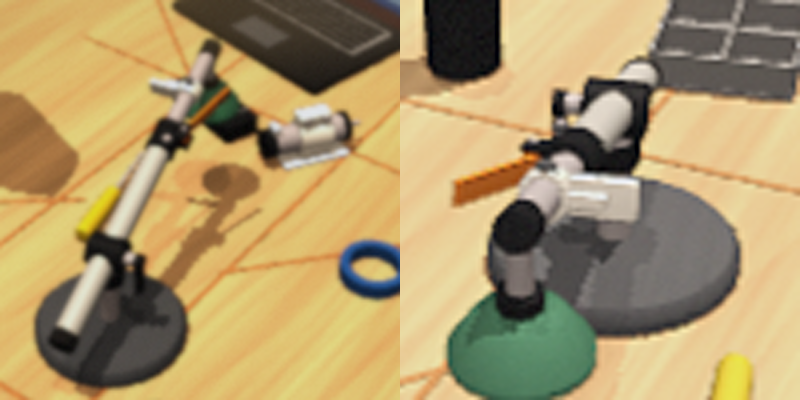

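Both crops show the boom pointing away from the scene camera. The collar is at scene (323,176), the white paddle on the left at (325,157), the orange lever on the right at (338,166). I'll make a rough axis fit from depth, then take a closer look with the wrist camera.

Run:
```python
from h import *
A=[]
for n in ['scene','side']:
    z=np.load(n+'.npz');P=np.load(n+'P.npy');h=cv2.cvtColor(z['im'],cv2.COLOR_RGB2HSV)
    m=(P[...,2]>.09)&(P[...,2]<.32)&(np.hypot(P[...,0]-.53,P[...,1]-0)<.24)&(h[...,1]<70)&(z['d']>0)
    Q=P[m]; L=cv2.fitLine(Q.astype(np.float32),cv2.DIST_HUBER,0,.01,.01).ravel()
    print(n,m.sum(),L.round(3),'heading',np.degrees(np.arctan2(L[1],L[0])),'pitch',np.degrees(np.arcsin(L[2])))
    s=(Q-L[3:])@L[:3]
    for a in np.arange(-.2,.22,.03):
        k=abs(s-a)<.01
        if k.sum()>2: print(a.round(2),k.sum(),Q[k].mean(0).round(3))
```

```text
scene 1054 [-0.221  0.928  0.301  0.557 -0.107  0.158] heading 103.38845 pitch 17.49561
-0.14 22 [ 0.587 -0.229  0.114]
-0.11 58 [ 0.581 -0.208  0.122]
-0.08 79 [ 0.576 -0.177  0.126]
-0.05 107 [ 0.578 -0.154  0.144]
-0.02 45 [ 0.561 -0.126  0.151]
0.01 46 [ 0.554 -0.098  0.16 ]
0.04 49 [ 0.547 -0.07   0.17 ]
0.07 41 [ 0.542 -0.042  0.18 ]
0.1 56 [ 0.537 -0.015  0.191]
0.13 41 [0.535 0.012 0.201]
0.16 32 [0.522 0.043 0.204]
0.19 94 [0.5   0.066 0.213]
0.22 28 [0.51  0.099 0.22 ]
side 1146 [-0.231  0.94   0.253  0.516  0.035  0.196] heading 103.805 pitch 14.634426
-0.2 154 [ 0.569 -0.144  0.13 ]
-0.17 18 [ 0.553 -0.124  0.151]
-0.14 20 [ 0.548 -0.097  0.161]
-0.11 25 [ 0.538 -0.067  0.17 ]
-0.08 15 [ 0.534 -0.044  0.178]
-0.05 34 [ 0.529 -0.011  0.195]
-0.02 99 [0.525 0.017 0.2  ]
0.01 14 [0.514 0.041 0.206]
0.04 220 [0.487 0.069 0.211]
0.07 29 [0.498 0.1   0.218]
0.1 88 [0.493 0.14  0.199]
0.13 107 [0.493 0.153 0.226]
```

```bash
cat > go.py <<'E'
import sys; from h import *
try: G=json.load(open('g.json'))
except: G=dict(C=[.529,.02,.19],psi=103.5)
ps=np.radians(G['psi']);c,s=np.cos(np.radians(18)),np.sin(np.radians(18))
Y=np.array([c*np.cos(ps),c*np.sin(ps),s]);X=np.array([np.sin(ps),-np.cos(ps),0]);Z=np.cross(X,Y)
C=np.array(G['C']);F=np.stack([X,Y,Z],1);Rt=np.stack([Y,X,-Z],1)
def rep(t=None):
    st=bot.read_state();Rm=q2R(st['tool_rot']);p=st['tool_pos']
    print('t',st['time'],'collar-frame TCP mm',((p-C)@F*1000).round(1),'w mm',round(st['gripper_width']*85,1),'gf',st['gripper_force'],'wf(collar)',(st['wrist_force']@F).round(1))
    print('rotvec deg',np.degrees(R.from_matrix(Rm.T@Rt).as_rotvec()).round(2))
    if t is not None:
        d=C+F@(np.array(t)/1000)-p; print('shift cm now',(Rm.T@d*100).round(2),' with target axes',(Rt.T@d*100).round(2))
if __name__=='__main__': rep([float(a) for a in sys.argv[1:4]] if len(sys.argv)>3 else None)
E
python3 go.py 15 30 110
```

```text
t 0.15 collar-frame TCP mm [-409.3 -418.2  201.8] w mm 85.0 gf 0.0 wf(collar) [-0.1 -1.1 -0.5]
rotvec deg [ 12.34  14.99 -78.3 ]
shift cm now [ 50.33 -36.52  -5.07]  with target axes [44.82 42.43  9.18]
```

```bash
python3 -m pendant '[[[0,0,0,3.15,-2.28,-0.32,8.5],[0,0,0,3.15,-2.28,-0.32,8.5],[0,0,0,3.15,-2.28,-0.32,8.5],[0,0,0,3.15,-2.28,-0.32,8.5],[0,0,0,3.15,-2.28,-0.32,8.5],[0,0,0,3.15,-2.28,-0.32,8.5],[0,0,0,3.15,-2.28,-0.32,8.5],[0,0,0,3.15,-2.28,-0.32,8.5]]]' 40
python3 -m pendant '[[[0,0,0,3.15,-2.28,-0.32,8.5],[0,0,0,3.15,-2.28,-0.32,8.5],[0,0,0,3.15,-2.28,-0.32,8.5],[0,0,0,3.15,-2.28,-0.32,8.5],[0,0,0,3.15,-2.28,-0.32,8.5],[0,0,0,3.15,-2.28,-0.32,8.5],[0,0,0,3.15,-2.28,-0.32,8.5],[0,0,0,3.15,-2.28,-0.32,8.5]]]'
python3 -m pendant '[[[1.03,1.25,-6.53,0,0,0,8.5],[1.03,1.25,-6.53,0,0,0,8.5],[1.03,1.25,-6.53,0,0,0,8.5],[1.03,1.25,-6.53,0,0,0,8.5],[1.03,1.25,-6.53,0,0,0,8.5],[1.03,1.25,-6.53,0,0,0,8.5]]]'
python3 -m pendant '[[[1.03,1.25,-6.53,0,0,0,8.5],[1.03,1.25,-6.53,0,0,0,8.5],[1.03,1.25,-6.53,0,0,0,8.5],[1.03,1.25,-6.53,0,0,0,8.5],[1.03,1.25,-6.53,0,0,0,8.5],[1.03,1.25,-6.53,0,0,0,8.5],[0,0,0,0,0,0,8.5]]]'
python3 go.py 15 30 110
python3 - <<'E'
from h import *
im,d,f,p,T=cam('wrist'); np.savez('w1.npz',im=im,d=d,f=f,T=T,cx=p['cx'],cy=p['cy']);cv2.imwrite('pics/w1.png',im[...,::-1])
E
```

```text
time: 0.82
tool_pos: [0.3925, -0.2508, 0.279]
tool_rot: [-0.0, 0.977, 0.212, -0.0]
wrist_force: [-0.7, 0.2, 0.4]
gripper_width: 0.995
gripper_force: 0.0
time: 1.48
tool_pos: [0.5462, 0.0198, 0.3044]
tool_rot: [0.0, 0.977, 0.212, -0.0]
wrist_force: [0.4, -1.5, -0.5]
gripper_width: 0.994
gripper_force: 0.0
time: 1.98
tool_pos: [0.5455, 0.0179, 0.3043]
tool_rot: [-0.066, 0.845, 0.529, 0.052]
wrist_force: [0.7, 0.0, 0.9]
gripper_width: 0.991
gripper_force: 0.0
time: 2.57
tool_pos: [0.5461, 0.0173, 0.3036]
tool_rot: [-0.123, 0.611, 0.776, 0.096]
wrist_force: [-0.4, -0.5, 0.0]
gripper_width: 0.993
gripper_force: 0.0
t 2.5667 collar-frame TCP mm [ 16.   28.8 110.1] w mm 84.4 gf 0.0 wf(collar) [-0.5 -0.4  0.1]
rotvec deg [-0.08  0.03  0.09]
shift cm now [ 0.12 -0.1   0.01]  with target axes [ 0.12 -0.1   0.01]
```

View pics/w1.png

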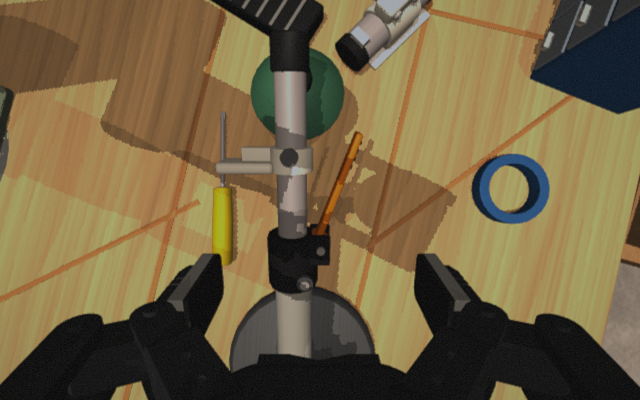

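The wrist view shows the tube vertical at column 291, the collar mouth at row 233, the paddle at (245,165) and the lever tip at (358,135).

Run:
```python
from go import *
z=np.load('w1.npz');im=z['im'];d=z['d']
P=(pts(d,z['f'],dict(cx=z['cx'],cy=z['cy']),z['T'])-C)@F*1000
def ray(u,v,h): # intersect plane z=h collar frame
    r=F.T@(z['T'][:3,:3]@np.array([(u-z['cx'])/z['f'],-(v-z['cy'])/z['f'],-1])); o=F.T@(z['T'][:3,3]-C)*1000
    return (o+r*(h-o[2])/r[2])
# tube cross-sections by depth
for v in list(range(80,135,18))+list(range(185,345,10)):
    row=P[v]; k=(np.arange(640)>255)&(np.arange(640)<345)&(row[:,2]>-12)&(row[:,2]<45)&(d[v]>0)
    us=np.nonzero(k)[0]
    if len(us): a,b=us[0],us[-1]; print(v,a,b,'x',row[a,0].round(1),row[b,0].round(1),'y',row[us].mean(0)[1].round(1),'ztop',np.percentile(row[us,2],95).round(1), 'c0',im[v,291])
print('paddle col 235'); 
for v in range(145,185,2): print(v,P[v,235].round(1),P[v,262].round(1),im[v,235])
h=cv2.cvtColor(im,cv2.COLOR_RGB2HSV);m=(h[...,0]<13)&(h[...,1]>190)&(h[...,2]>90)&(P[...,2]>-25)&(d>0)
Q=P[m];print('lever',m.sum());o=np.argsort(Q[:,1])
for i in range(0,len(o),max(1,len(o)//15)):print(Q[o[i]].round(1))
print(Q[o[-5:]].round(1))
```

```text
80 274 306 x -12.6 8.4 y 114.2 ztop 8.7 c0 [170 160 149]
98 274 306 x -13.1 8.3 y 103.1 ztop 8.6 c0 [167 158 147]
116 275 306 x -12.6 8.2 y 91.6 ztop 8.4 c0 [170 161 150]
134 275 306 x -13.2 8.2 y 79.8 ztop 8.5 c0 [111 101  95]
185 277 343 x -12.8 34.5 y 44.2 ztop 8.7 c0 [169 156 144]
195 277 339 x -13.3 31.8 y 36.7 ztop 8.0 c0 [168 153 142]
205 278 334 x -12.5 28.3 y 29.3 ztop 8.2 c0 [170 154 142]
215 278 330 x -12.9 25.4 y 21.6 ztop 8.0 c0 [86 77 73]
225 278 326 x -13.1 22.7 y 13.8 ztop 8.3 c0 [86 77 74]
235 268 328 x -21.0 24.1 y 6.0 ztop 9.1 c0 [88 79 74]
245 268 329 x -20.9 24.9 y 1.2 ztop 16.1 c0 [18 23 19]
255 268 329 x -21.3 25.0 y -6.6 ztop 16.7 c0 [14 11 13]
265 268 328 x -21.9 24.3 y -15.0 ztop 16.6 c0 [28 27 24]
275 269 317 x -21.1 16.1 y -23.2 ztop 16.6 c0 [24 25 24]
285 271 315 x -19.4 14.6 y -29.9 ztop 20.2 c0 [17 18 15]
295 276 311 x -16.4 11.3 y -42.9 ztop 11.8 c0 [90 86 75]
305 276 311 x -17.0 11.3 y -52.1 ztop 11.8 c0 [157 146 130]
315 277 311 x -16.3 11.2 y -61.1 ztop 11.7 c0 [155 145 129]
325 277 311 x -16.6 11.2 y -70.5 ztop 11.7 c0 [157 146 130]
335 277 311 x -
[... 940 characters left out ...]
98  84]
175 [ -95.3    4.  -200.3] [ -59.4    3.7 -202.2] [108  80  53]
177 [ -95.6    1.2 -200.7] [ -59.2    1.3 -200.7] [108  80  52]
179 [ -95.6   -1.4 -200. ] [ -58.9   -0.9 -198.5] [108  80  51]
181 [ -95.5   -4.  -199.1] [ -59.2   -3.9 -199.2] [108  80  50]
183 [ -95.5   -6.6 -198.3] [ -58.9   -6.  -196.8] [108  81  52]
lever 192
[16.8  6.2  3.9]
[20.5  8.9  4.7]
[17.5 11.2  4.4]
[18.2 13.   4.9]
[19.7 16.4  5.7]
[20.4 19.5  3.6]
[22.6 22.1  4.3]
[26.2 35.1 -0.8]
[30.2 47.1  2. ]
[35.7 49.9  4.4]
[33.4 53.1  5.9]
[37.6 55.   4.9]
[36.  58.1  6. ]
[38.2 60.6  4.2]
[36.7 62.8  4.8]
[40.  73.6  2.9]
[[41.9 78.3  2.4]
 [46.4 78.6  5.1]
 [42.1 78.8  0.9]
 [42.7 80.2  0.9]
 [43.  80.6 -1.9]]
```

```bash
python3 - <<'E'
from go import *
C2=C+F@np.array([-2.3,5,-2.7])/1000; json.dump(dict(C=list(C2),psi=103.5),open('g.json','w'))
E
python3 go.py 20 24 -2
python3 -m pendant '[[[0,0,0,0,0.17,2.3,8.5],[0,0,0,0,0,2.3,8.5],[0,0,0,0,0,2.3,8.5],[0,0,0,0,0,2.3,8.5],[0,0,0,0,0,2.3,8.5],[0,0,0,0,0,0,8.5]]]'
python3 go.py 20 24 -2
python3 - <<'E'
from h import *
im,d,f,p,T=cam('wrist'); cv2.imwrite('pics/w2.png',im[...,::-1])
E
```

```text
t 2.6167 collar-frame TCP mm [ 18.2  24.  112.9] w mm 84.5 gf 0.0 wf(collar) [ 0.5 -0.2  0.3]
rotvec deg [-0.05  0.07 -0.13]
shift cm now [1.000e-02 1.900e-01 1.149e+01]  with target axes [-0.    0.18 11.49]
time: 3.12
tool_pos: [0.536, 0.0538, 0.1913]
tool_rot: [-0.126, 0.612, 0.775, 0.094]
wrist_force: [-0.7, -0.1, 0.2]
gripper_width: 0.994
gripper_force: 0.0
t 3.1167 collar-frame TCP mm [17.  25.1 -5.7] w mm 84.5 gf 0.0 wf(collar) [-0.7  0.1  0.1]
rotvec deg [-0.49 -0.06 -0.15]
shift cm now [-0.11  0.3  -0.37]  with target axes [-0.11  0.3  -0.37]
```

View pics/w2.png

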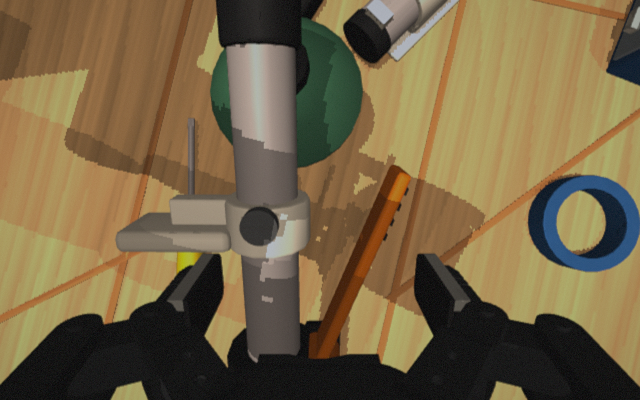

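The wrist view shows both fingers straddling the tube and the lever. The left pad is at (215,280), just ahead of the paddle edge at (175,240). The right pad at (425,275) is outside the lever. Next I draw the tube out.

```bash
python3 -m pendant '[[[0.4,0,0,0.4,0.3,-0.3,8.5],[0,0,0,0.5,0,0,8.5],[0,0,0,0.5,0,0,8.5],[0,0,0,0.5,0,0,8.5],[0,0,0,0.6,0,0,8.5],[0,0,0,0.6,0,0,8.5],[0,0,0,0.6,0,0,8.5],[0,0,0,0.6,0,0,8.5]]]'
python3 go.py 20 77 -2
python3 -m pendant '[[[0,0,0,0.4,0,0,8.5],[0,0,0,0.1,0,0,8.5],[0,0,0,0,0,0,8.5],[0,0,0,0,0,0,8.5]]]'
python3 go.py 20 77 -2
cat > look.py <<'E'
import sys; from go import *
n=sys.argv[1]
o=[]
for c in ['wrist','scene','side']:
    im,d,f,p,T=cam(c); P=(pts(d,f,p,T)-C)@F*1000; h=cv2.cvtColor(im,cv2.COLOR_RGB2HSV)
    np.savez(f'{c}_{n}.npz',im=im,P=P,d=d)
    q=F.T@(T[:3,3]-C); cc=T[:3,:3].T@(C-T[:3,3]); u=int(p['cx']-f*cc[0]/cc[2]); v=int(p['cy']+f*cc[1]/cc[2])
    if c=='wrist':
        o.append(cv2.resize(im,(640,400)))
        m=(P[...,0]<-15)&(P[...,0]>-50)&(P[...,2]>5)&(P[...,2]<16)&(P[...,1]>40)&(h[...,1]<90)&(h[...,2]>90)
        if m.any(): print('paddle y',np.percentile(P[m][:,1],[1,5,50,99]).round(1),m.sum())
    else:
        a=im[v-20:v+20,u-32:u+32]; o.append(cv2.resize(a,(320,200),interpolation=cv2.INTER_NEAREST))
    red=((h[...,0]<6)|(h[...,0]>174))&(h[...,1]>150)&(h[...,2]>60)&(np.abs(P).max(-1)<40)
    if red.any(): print(c,'red',red.sum(),P[red].mean(0).round(1),P[red][:,1].min().round(1),P[red][:,1].max().round(1))
cv2.imwrite(f'pics/look{n}.png',np.vstack([o[0],np.hstack(o[1:])])[...,::-1])
E
python3 look.py 3
```

```text
time: 3.83
tool_pos: [0.5326, 0.0927, 0.2116]
tool_rot: [-0.124, 0.611, 0.776, 0.094]
wrist_force: [1.5, -2.6, 0.8]
gripper_width: 0.994
gripper_force: 1.0
t 3.8333 collar-frame TCP mm [22.7 68.1  1.6] w mm 84.5 gf 1.0488498955965042 wf(collar) [ 0.9 -2.5  1.7]
rotvec deg [-0.39  0.08  0.07]
shift cm now [ 0.89 -0.27  0.36]  with target axes [ 0.89 -0.27  0.36]
time: 4.17
tool_pos: [0.5312, 0.097, 0.2125]
tool_rot: [-0.125, 0.611, 0.776, 0.094]
wrist_force: [0.3, -0.7, 0.2]
gripper_width: 0.996
gripper_force: 0.5
t 4.1667 collar-frame TCP mm [22.5 72.7  1.1] w mm 84.7 gf 0.4650622420012951 wf(collar) [ 0.1 -0.7  0.4]
rotvec deg [-0.46  0.04  0.06]
shift cm now [ 0.43 -0.24  0.32]  with target axes [ 0.43 -0.25  0.31]
paddle y [85.3 85.8 90.3 92.8] 2229
```

View pics/look3.png

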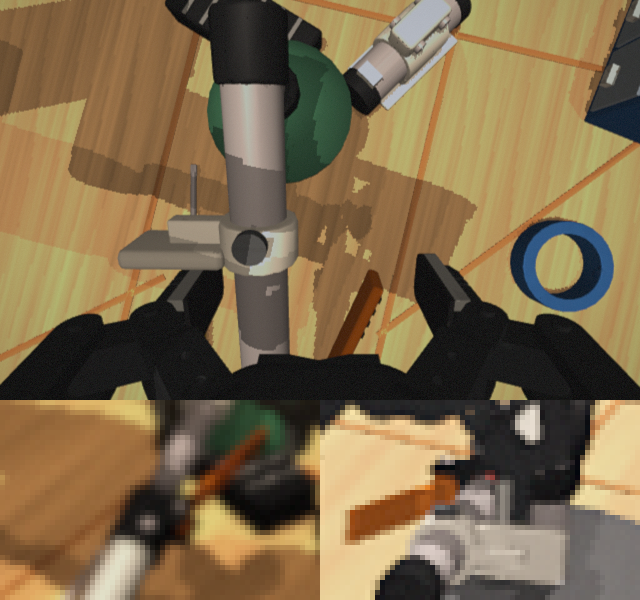

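The wrist view shows the left finger against the paddle edge at (200,265). The side crop shows the first red at (488,475). About 2.5 mm remains.

```bash
python3 -m pendant '[[[0,0,0,0.15,0,0.2,8.5],[0,0,0,0.1,0,0.1,8.5],[0,0,0,0,0,0,8.5],[0,0,0,0,0,0,8.5]]]'
python3 go.py 20 75.2 -2; python3 look.py 4
python3 - <<'E'
import numpy as np,cv2
z=np.load('side_4.npz')['im'];
import sys; sys.path.insert(0,'.')
h=cv2.cvtColor(z,cv2.COLOR_RGB2HSV);m=((h[...,0]<6)|(h[...,0]>172))&(h[...,1]>120)
v,u=np.nonzero(m);k=(abs(u-340)<40)&(abs(v-195)<30);P=np.load('side_4.npz')['P']
for a,b in zip(u[k],v[k]):print(a,b,z[b,a],P[b,a].round(1))
E
```

```text
time: 4.65
tool_pos: [0.5306, 0.1002, 0.2103]
tool_rot: [-0.125, 0.611, 0.776, 0.094]
wrist_force: [0.0, -1.2, -1.6]
gripper_width: 0.994
gripper_force: 0.7
t 4.65 collar-frame TCP mm [22.6 75.1 -1.9] w mm 84.5 gf 0.657019279897213 wf(collar) [-0.2 -1.6 -1.1]
rotvec deg [-0.44  0.05  0.05]
shift cm now [ 0.01 -0.26  0.01]  with target axes [ 0.01 -0.26  0.01]
paddle y [87.6 88.2 92.8 95.1] 2358
side red 3 [-1.2 -0.9 13.3] -1.8 1.0
321 197 [51 27 24] [23.6  0.5 12.8]
330 197 [73 35 31] [ 2.4 -2.7 14.2]
331 197 [88 36 34] [-0.2 -1.8 14.6]
332 197 [65 27 28] [-2.6 -1.5 14.9]
329 198 [89 46 44] [ 4.7 -2.8 11.4]
330 198 [149  69  65] [ 2.1 -1.7 12. ]
331 198 [170  71  64] [-0.8  1.  12.9]
332 198 [145  55  50] [-2.7 -1.8 12.4]
333 199 [163  92  85] [-5.8  1.  10.9]
```

View pics/look4.png

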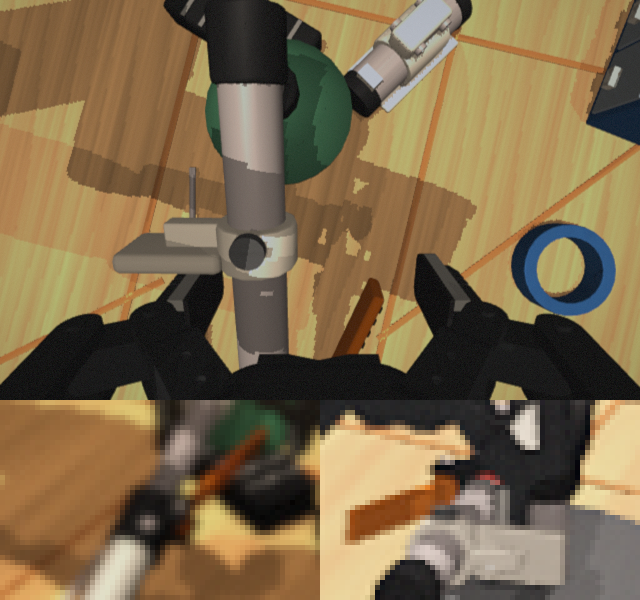

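Paddle face is at 88 mm and the red band is visible at the collar (488,478), so the tube is at the mark. I now close in steps, keeping the tube-side pad near the tube.

```bash
python3 -m pendant '[[[0.4,0,0,0,0,0,7.5],[0,0,0,0,0.05,0,7.0],[0,0,0,0,0,0,7.0],[0,0,0,0,-0.25,0,6.5],[0,0,0,0,-0.25,0,6.0],[0,0,0,0,0,0,6.0],[0,0,0,0,0,0,6.0]]]' 60
python3 go.py 18 75.2 -2; python3 look.py 5
```

```text
time: 5.38
tool_pos: [0.5259, 0.0988, 0.211]
tool_rot: [-0.127, 0.61, 0.777, 0.091]
wrist_force: [-3.3, -3.4, 3.9]
gripper_width: 0.704
gripper_force: 3.0
t 5.3833 collar-frame TCP mm [17.7 75.1 -1.3] w mm 59.8 gf 3.0459727422567084 wf(collar) [-4.  -1.2  4.6]
rotvec deg [-0.86  0.06  0.06]
shift cm now [0.01 0.03 0.07]  with target axes [0.01 0.03 0.07]
paddle y [87.6 88.3 92.8 95.2] 2296
```

```bash
python3 -m pendant '[[[-0.8,0,0,0,-0.25,0,5.5],[0,0,0,0,-0.25,0,5.0],[0,0,0,0,0,0,5.0],[0,0,0,0,-0.25,0,4.5],[0,0,0,0,-0.25,0,4.0],[0,0,0,0,0,0,4.0],[0,0,0,0,0,0,4.0]]]' 60
python3 go.py 8 75.2 -2; python3 look.py 6
```

```text
time: 6.12
tool_pos: [0.5162, 0.0966, 0.2107]
tool_rot: [-0.123, 0.611, 0.776, 0.096]
wrist_force: [-4.4, -3.1, 4.6]
gripper_width: 0.47
gripper_force: 3.1
t 6.1167 collar-frame TCP mm [ 7.7 75.1 -1.6] w mm 39.9 gf 3.0616321964862436 wf(collar) [-5.  -0.5  5. ]
rotvec deg [-0.1   0.04  0.05]
shift cm now [0.01 0.03 0.04]  with target axes [0.01 0.03 0.04]
paddle y [87.7 88.4 92.8 95.5] 2362
```

View pics/look6.png

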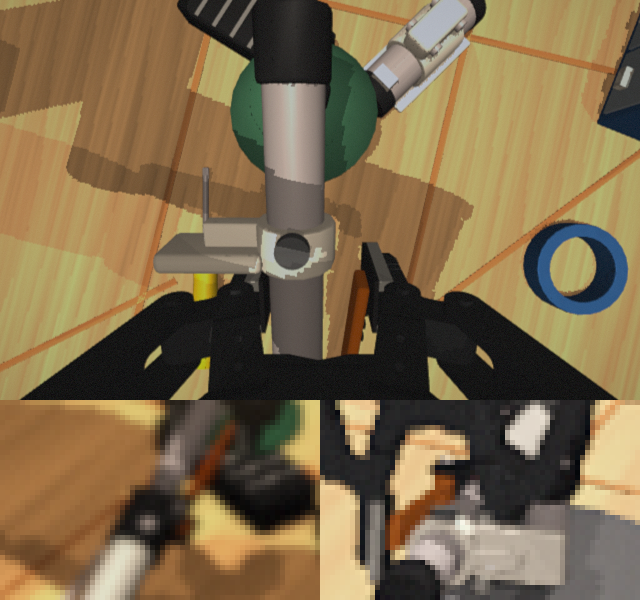

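The view shows the tube at (297,310), the left pad beside it under the paddle, and the right pad pressing on the lever at (365,300). The tube is still at the mark, so I close fully.

```bash
python3 -m pendant '[[[0,0,0,0,-0.2,0,3.5],[0,0,0,0,-0.15,0,3.2],[0,0,0,0,0,0,2.8],[0,0,0,0,0,0,2.5],[0,0,0,0,0,0,2.5],[0,0,0,0,0,0,2.5]]]' 60
python3 go.py 4.5 75.2 -2; python3 look.py 7
```

```text
time: 6.77
tool_pos: [0.5118, 0.0953, 0.2111]
tool_rot: [-0.124, 0.611, 0.776, 0.095]
wrist_force: [-8.0, -6.7, 9.9]
gripper_width: 0.34
gripper_force: 58.4
t 6.7667 collar-frame TCP mm [ 3.2 74.9 -1.1] w mm 28.9 gf 58.36426472989842 wf(collar) [-9.4 -1.4 10.8]
rotvec deg [-0.24  0.08  0.09]
shift cm now [0.03 0.13 0.09]  with target axes [0.03 0.13 0.09]
paddle y [87.6 88.2 92.7 95.1] 2330
```

View pics/look7.png

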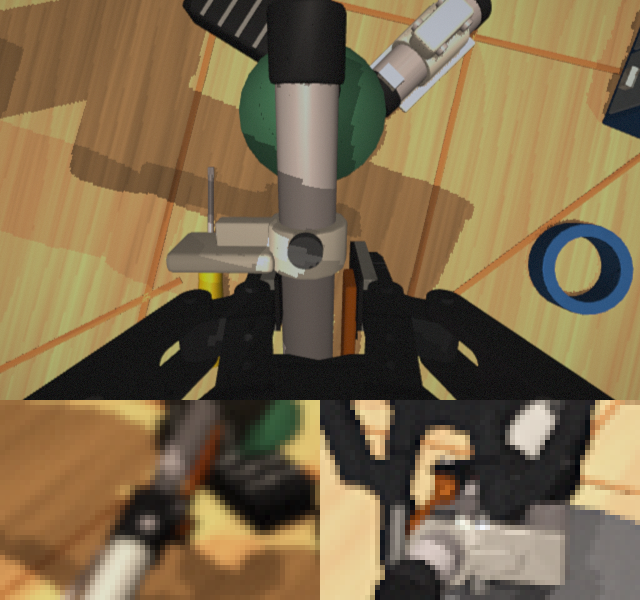

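The lever lies parallel to the tube at (349,300), with the paddle still at 88 mm. I'll ease the small side load, then check the lever's angle numerically.

```bash
python3 -m pendant '[[[0,0,0,0.03,-0.1,-0.05,2.5],[0,0,0,0,0,0,2.5],[0,0,0,0,0,0,2.5],[0,0,0,0,0,0,2.5],[0,0,0,0,0,0,2.5],[0,0,0,0,0,0,2.5]]]' 60
python3 go.py; python3 look.py 8
python3 - <<'E'
import numpy as np,cv2
for n in ['wrist','scene','side']:
    z=np.load(f'{n}_8.npz');h=cv2.cvtColor(z['im'],cv2.COLOR_RGB2HSV);P=z['P']
    m=(h[...,0]<14)&(h[...,1]>170)&(h[...,2]>50)&(abs(P[...,2])<20)&(P[...,1]>0)&(P[...,1]<90)&(abs(P[...,0]-20)<30)
    Q=P[m]
    for a in range(0,90,15):
        k=(Q[:,1]>=a)&(Q[:,1]<a+15)
        if k.sum()>2: print(n,a,k.sum(),'x',np.percentile(Q[k][:,0],[5,50,95]).round(1))
w=np.load('wrist_8.npz')['P']
for v in (300,320,340):
    r=w[v];k=np.nonzero((np.arange(640)>270)&(np.arange(640)<375)&(abs(r[:,2])<20))[0];print(v,[(int(i),*r[i].round(1)) for i in k[::8]])
E
```

```text
time: 7.42
tool_pos: [0.5118, 0.0953, 0.2111]
tool_rot: [-0.123, 0.611, 0.776, 0.096]
wrist_force: [-5.3, -5.9, 5.6]
gripper_width: 0.338
gripper_force: 59.8
t 7.4167 collar-frame TCP mm [ 3.2 75.  -1. ] w mm 28.8 gf 59.777268210891634 wf(collar) [-6.5 -2.5  6.7]
rotvec deg [-0.12  0.1   0.07]
paddle y [87.6 88.3 92.8 95.2] 2320
wrist 30 14 x [14.6 14.6 14.7]
wrist 45 347 x [14.6 16.4 19. ]
wrist 60 443 x [14.6 16.3 18.9]
wrist 75 318 x [14.8 16.6 18.7]
scene 0 3 x [13.8 16.4 18.5]
scene 15 7 x [14.8 15.4 17.4]
scene 30 10 x [12.3 16.3 17.8]
scene 45 11 x [14.6 17.1 17.7]
side 0 7 x [13.4 15.8 17.9]
side 15 3 x [13.3 14.1 15.6]
side 30 3 x [14.1 14.6 16.1]
side 60 5 x [14.4 16.1 18. ]
side 75 5 x [16.4 18.2 18.7]
300 [(272, np.float64(-11.8), np.float64(81.6), np.float64(19.7)), (280, np.float64(-10.3), np.float64(75.5), np.float64(10.6)), (288, np.float64(-7.4), np.float64(74.3), np.float64(8.9)), (296, np.float64(-4.1), np.float64(75.8), np.float64(11.1)), (304, np.float64(-1.1), np.float64(75.1), np.float64(10.0)), (312, np.float64(1.9), np.float64(75.6), np.float64(10.6)), (320, 
[... 747 characters left out ...]
.float64(63.9), np.float64(7.0)), (345, np.float64(15.1), np.float64(63.5), np.float64(6.4)), (353, np.float64(18.2), np.float64(64.4), np.float64(7.6)), (361, np.float64(20.5), np.float64(69.1), np.float64(13.7))]
340 [(283, np.float64(-10.5), np.float64(51.5), np.float64(4.0)), (291, np.float64(-6.7), np.float64(54.9), np.float64(8.0)), (299, np.float64(-3.3), np.float64(56.4), np.float64(9.7)), (307, np.float64(-0.1), np.float64(57.3), np.float64(10.7)), (316, np.float64(3.5), np.float64(56.9), np.float64(10.2)), (324, np.float64(6.7), np.float64(54.4), np.float64(7.3)), (332, np.float64(10.2), np.float64(51.3), np.float64(3.6)), (348, np.float64(16.5), np.float64(54.7), np.float64(7.5))]
```

Run:
```python
from go import *
z=np.load('w1.npz');im=z['im'];P=(pts(z['d'],z['f'],dict(cx=z['cx'],cy=z['cy']),z['T'])-C)@F*1000;h=cv2.cvtColor(im,cv2.COLOR_RGB2HSV)
m=(P[...,0]<-15)&(P[...,0]>-50)&(P[...,2]>5)&(P[...,2]<16)&(P[...,1]>40)&(P[...,1]<60)&(h[...,1]<90)&(h[...,2]>90)
print(np.percentile(P[m][:,1],[1,5,50,99]).round(1),m.sum(),P[m][:,2].mean())
P=np.load('wrist_8.npz')['P'];im=np.load('wrist_8.npz')['im'];h=cv2.cvtColor(im,cv2.COLOR_RGB2HSV)
m=(P[...,0]<-15)&(P[...,0]>-50)&(P[...,2]>5)&(P[...,2]<16)&(P[...,1]>40)&(h[...,1]<90)&(h[...,2]>90)
print(P[m][:,2].mean())
```

```text
[48.2 48.4 52.5 55.6] 617 11.002973442359119
10.444987804936494
```

```bash
python3 -c "
from workcell import close_job
print(close_job())"
```

```text
the job is handed in; nothing more can be done
None
```

I handed the job in with the tube drawn out about 40 mm to the red-band mark, the cam lever shut flat along it, and the gripper still squeezing both at about 60 N, at 7.4 s; at the end the gripper hid the band, so I confirmed its position from the finger rest.

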